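# Lock the ink rack's stabiliser leg at its length mark

## Robot

A 6-joint arm with a two-finger parallel gripper is mounted at the origin on the work surface. World frame = base frame: x ahead of the robot, y to its left, z up, the work surface at z = 0. Lengths are in mm, angles in rad, forces in N, time in s.
With the tool pointing down it reaches from about 300 to 775 mm from the base axis. Payload 14.6 kg.
Tool frame: the origin (TCP) lies on the centre line of the jaws, within the pads' length; the fingertips stand manip.tcp_to_tips ahead of it and the grasp point (between the pads) lies 5 mm behind it (manip.tcp_to_tips is the distance from the TCP to the fingertips, in mm); z points along the fingers, y is the direction in which the jaws open and shut (so a half turn about z gives the same grasp; the last joint's range is limited). The gripper opens to 94 mm and grips with 3 to 60 N. Pads are 16 mm wide; open, the fingers measure 119 mm over their backs; the gripper's body (75 mm by 177 mm) begins 78 mm behind the grasp point.
Start: joints at [-1.239, 0.3, 1.521, -0, 1.321, -0.067], TCP at [213.564, -506.833, 219.446] pointing down, gripper open.
Joint ranges: [-3.03, 3.03], [-0.79, 2.21], [0.23, 2.52], [-1.04, 4.18], [0, 3.07], [-2.55, 2.55]. Speed limits (rad/s): [2.22, 2.22, 2.57, 3.14, 3.14, 3.14].

## Interface

Orientations are given as [roll, pitch, yaw] about the fixed x, y, z axes, in that order (R = Rz(yaw) Ry(pitch) Rx(roll)).
In Python, from cell import manip, optics, workorder gives the robot as it stands. The module is installed in compiled form; this text tells all that it offers.
- The arm moves only by the tool jog_arm, never from a script. Its argument "deltas" is text: rows parted by semicolons, each of 5 numbers parted by spaces: the shift along the tool's x, y, z in mm, then the turn about the tool's z in rad, then the finger opening in mm, from 0 to 94. In form: tx ty tz twist grip; .... A call has exactly 10 rows; each row is the pose to reach, as a shift and turn from the pose commanded when the call began, along the tool's axes at that moment; what a row does not reach only later rows make up. A row lasts 1/8 s, in which the tool goes at most 62.5 mm and 10.7 degrees, less where a joint would pass 70% of its speed; a pose out of reach is approached as far as the arm can. A call with a gripper value outside its range is refused whole. The fingers move at their own pace and stop on an object; "squeeze" is the grip in N (left out, the last holds). Time passes only in rows, so rows that repeat a pose let the fingers close, or fill a call up. It gives the time, the measured TCP pose, the force and the opening at its end, in the units of the state.
- manip.read_state(): the state, without advancing time (a new reading comes with each control period).
- optics.camera(name): name is "scene" or "side" or "wrist"; returns (picture, depth): 480x640x3 uint8, red, green, blue; 480x640 float32, mm along the optical axis (not along the pixel's ray), 0 where there is no reading.
- optics.get_calibration(name): a dict with "intrinsics" (3x3 intrinsics, pixels), "R" (3x3) and "t" (3): a world point X has camera coordinates R X + t; the wrist camera has in their place "hand_eye" (4x4, takes a point from camera to tool coordinates, whose origin is the TCP and whose axes are the flange's). Camera axes: x right, y down, z forward; pixel columns grow to the right and rows downward; lengths in mm; the calibration is good to about 2 mm. A picture is of the moment at which its call begins: read the wrist's pose just before it. get_calibration takes no time and is no camera call.
- workorder.sign_off(): hands the job in, once; it reports no verdict.
The state is a dict: "clock": time; "joints": joint angles; "qd": joint speeds; "effort": joint torques, N m; "eef_pos": TCP position; "eef_rot": TCP orientation; "wrist_force": force on the tool from outside, world axes, zero at the start; "moment": the same for the moment, N m; "finger_gap": finger opening in mm.
Only numpy, scipy, OpenCV 4.12 (cv2) and the standard library are available. Lean on these libraries where they do the work, as an engineer would, in place of code of your own. Each camera call takes 0.05 s, during which the arm holds its last target.

## Task

Draw the ink rack's spring-loaded stabiliser leg out to its length mark, so that the cross-bar foot lies over the yellow tape line on the bench, and while you hold it there swing the red cam lever shut alongside the leg. Finish while still holding: the program ends with the gripper squeezing the shut lever and the leg together, the foot still on its line. Leave the bottle, cap, valve and cartridge alone.

Things in the scene. Friction and masses are not known exactly. Their poses are not given: they have to be found in the camera images.
- foot (a point): Middle of the leg's foot, on the leg's axis, 50 mm above the bench; axes as mark. The leg is a level aluminium tube, 18 mm diameter, sliding out of a black tube under the rack's front. The foot is a dark steel cross-bar: 140 mm long (x), 22 mm thick (along the leg), its top 48 mm and underside 8 mm above the bench. Its face towards the rack is 11 mm from this point; fingers can push it outwards there.
- leg (a joint): How far the leg is drawn out, m: 0 fully in (start), 0.050 its stop. A spring draws it back in (3 N fully in, 5 N at the mark); it slides back if let go while the lever is open. Fully in, 35 mm of bare leg show between the collar's lugs and the foot bar: room for fingers to reach down on both sides of the leg.
- mark: Length mark: yellow tape flat on the bench, 230 mm long, 22 mm wide, crossing under the leg at right angles, 18 to 34 mm further out than the foot starts; origin in its middle. x runs along the tape to the side where the lever is; -y is the way the leg draws out. The leg is at its mark when the foot bar covers the tape, its middle over the tape's (foot straight above this origin).
- hinge (a point): Vertical hinge pin of the red cam lever, 60 mm above the bench, 14.5 mm to the +x side (mark's axes) of the leg's axis, 44 mm behind the bar's near face when the leg is in. The lever is a blade 7 mm thick, 51 to 69 mm above the bench (it passes over the foot bar), 98 mm long from the pin, its last 12 mm bent outwards. It moves with neither leg nor foot.
- blade (a point): Point in the middle of the lever's blade, 50 mm from the pin. Shut, the blade lies parallel to the leg and points outwards (-y): outer face 18 mm and inner face 11 mm from the leg's axis, so leg and shut lever together are 27 mm across.
- lever (a joint): Angle of the lever, rad: 0 shut, at its stop; grows as the free end swings out to the +x side (mark's axes); starts between 0.50 and 0.70. It stays where it is left, takes 1 to 6 N at the blade to swing, and its cam wedges on the leg near the end. Fingers 76 mm apart can straddle the leg and the outside of the open lever at once, their middle 22 mm to the lever's side of the leg.
- rack: Black sheet-steel rack with four white ink tanks, fixed, 400 mm wide, 250 mm deep, 320 mm high; origin at the middle of its front edge at bench level; the leg comes out of its front (-y, axes as mark). The grey clamp collar and its lever lugs reach 131 mm in front of it, up to 83 mm above the bench.
- inkbottle: Closed white ink bottle with a blue label, 60 mm diameter, 110 mm high, loose; origin under its centre. Leave alone.
- sparecap: Spare whitish tank cap, 76 mm diameter, 22 mm high, loose; origin under its centre. Leave alone.
- valve: Small violet valve fitting with a red knob, 50 x 22 x 28 mm with a 20 mm spout, loose; origin under its centre. Leave alone.
- cartridge: Translucent white ink cartridge standing on its long edge, 320 x 32 x 107 mm, loose; origin under its centre. Leave alone.

How it is judged (in metres and radians):
On the way, in this order (a step that is already met when the one before it is completed fails the run):
1. the fingers hold the leg with its foot on the tape line (within 6 mm) while the lever is still open (more than 0.15 rad) (y of foot in the frame of mark between -0.006 and 0.006 m and value of joint lever above 0.15 rad and contact force between the fingers and leg above 1 N), for 0.2 s.
2. the lever is swung shut (under 0.1 rad) with the foot still on the line and the fingers on the leg (y of foot in the frame of mark between -0.006 and 0.006 m and value of joint lever below 0.1 rad and contact force between the fingers and leg above 1 N), for 0.2 s.
At the end, for the whole second after the job is handed in: The foot bar lies over the tape line within 6 mm, the lever is shut (under 0.1 rad), and the gripper is still squeezing: its fingers press on both the leg and the lever with more than 1.5 N each (y of foot in the frame of mark between -0.006 and 0.006 m and value of joint lever below 0.1 rad and contact force between the fingers and leg above 1.5 N and contact force between the fingers and lever above 1.5 N); the arm keeps its last pose, push and grip.
It fails at once if the lever is shut (under 0.1 rad) while the foot is more than 10 mm off its line (value of joint lever below 0.1 rad and (y of foot in the frame of mark above 0.01 m or y of foot in the frame of mark below -0.01 m)).
It fails at once if the bottle, cap, valve or cartridge is moved by more than 20 mm (distance of any of inkbottle, sparecap, valve, cartridge from where it was at the start of the episode above 0.02 m).
It also fails if it takes over 35 s, if anything falls off the work surface, if the arm or the gripper's body presses on something with over 40 N, if the wrist force passes 120 N, or if a joint passes its speed limit or range.

## Working session

There is one attempt and no reset: what is moved stays moved. The work goes in short steps, Python scripts to look and compute and a tool call to move; the robot and the scene stay as the last step left them, time stands still between calls to the robot, and variables do not carry over. Pictures are saved under pics/ and viewed, and the job is handed in when it is done.

Besides the shell and the picture viewer there is one more tool, called after "Emit:" as name(argument=value, ...) on one line, values as JSON. jog_arm: Moves the arm, as the interface text tells. Its arguments: {"type":"object","properties":{"deltas":{"type":"string"},"squeeze":{"type":"number"}},"required":["deltas"]}

```bash
mkdir -p pics
python3 - <<'E'
from cell import manip, optics, workorder
import cv2, numpy as np
s=manip.read_state();print(s, manip.tcp_to_tips)
for n in ["scene","side","wrist"]:
    p,d=optics.camera(n); cv2.imwrite(f"pics/{n}0.png",p[:,:,::-1]); np.savez(f"{n}0.npz",p=p,d=d)
    print(n,optics.get_calibration(n))
E
```

```text
{'clock': 0.0, 'joints': array([-1.23862934e+00,  3.00495142e-01,  1.52157134e+00,  1.26493574e-05,
        1.32067684e+00, -6.66090676e-02]), 'qd': array([ 0.00054408, -0.00011957,  0.00124496, -0.00201856,  0.0009038 ,
       -0.00034844]), 'effort': array([ 9.93416070e-04, -5.31802905e+01, -3.52731979e+01,  7.09346356e-02,
        2.43740890e-02, -1.27939261e-04]), 'eef_pos': array([ 213.47806852, -506.62268807,  218.87724927]), 'eef_rot': array([-3.14044535e+00, -8.88132328e-05,  3.98772862e-01]), 'wrist_force': array([ 0.34531345,  0.21370069, -0.01060368]), 'moment': array([-0.0208537 , -0.06283665,  0.05545495]), 'finger_gap': 93.67551764494817} 14.0
scene {'intrinsics': array([[570.69604209,   0.        , 312.23922072],
       [  0.        , 570.69604209, 251.31186721],
       [  0.        ,   0.        ,   1.        ]]), 'R': array([[ 0.07124486,  0.99739149, -0.01159274],
       [ 0.68760551, -0.05752927, -0.7238018 ],
       [-0.72258068,  0.04359592, -0.68991055]]), 't': array([   8.18060609, -340.20913318, 1598.92364815])}
side {'intrinsics': array([[478.28061162,   0.  
[... 166 characters left out ...]
-0.02378863],
       [-0.12225036, -0.53604992, -0.83528758],
       [ 0.14336765,  0.82323566, -0.54929843]]), 't': array([-539.21064024,  103.29872776,  987.13897649])}
wrist {'intrinsics': array([[430.86329546,   0.        , 319.51582103],
       [  0.        , 430.86329546, 244.15905875],
       [  0.        ,   0.        ,   1.        ]]), 'hand_eye': array([[-5.51723659e-04, -9.57675515e-01, -2.87849446e-01,
         8.50656928e+01],
       [ 9.99998525e-01, -9.96596573e-04,  1.39897192e-03,
         1.72541475e-01],
       [-1.62663092e-03, -2.87848250e-01,  9.57674652e-01,
        -1.65617719e+02],
       [ 0.00000000e+00,  0.00000000e+00,  0.00000000e+00,
         1.00000000e+00]])}
```

View pics/scene0.png

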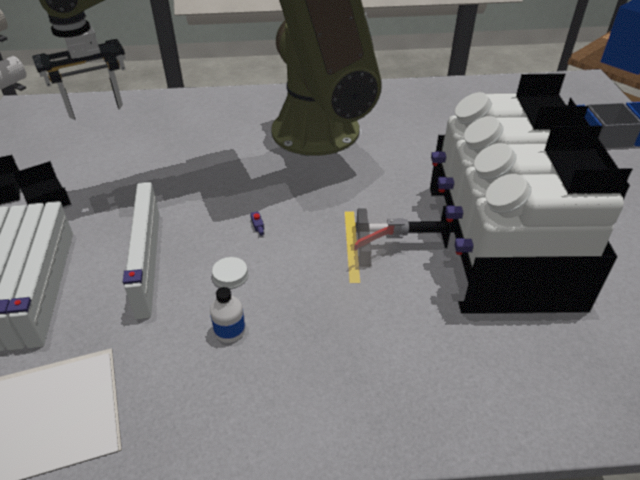

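View pics/side0.png

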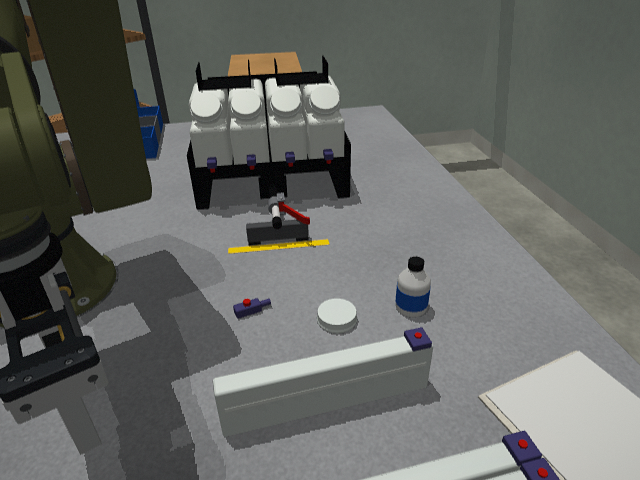

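View pics/wrist0.png

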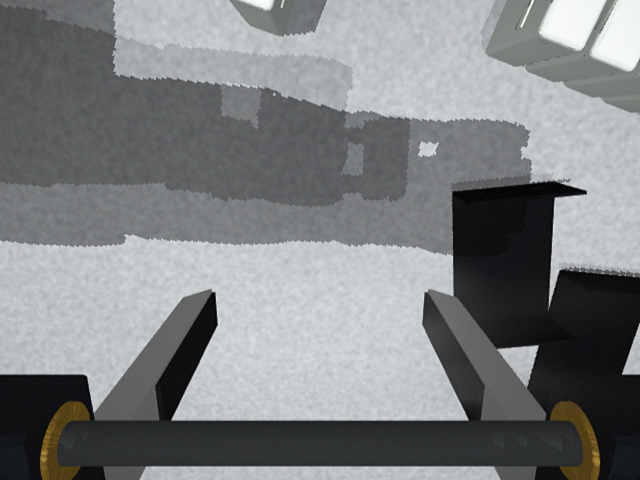

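The scene view shows the tape at about (352,245), the foot bar at about (363,237), the lever tip at about (357,245) and the collar at about (398,228). The side view shows the tape at about (279,246). I'll enlarge both and back-project.

```bash
cat > h.py <<'E'
import numpy as np, cv2
def world(c,u,v,d=None,z=None):
    K=c["intrinsics"];R=c["R"];t=c["t"]
    r=np.array([(u-K[0,2])/K[0,0],(v-K[1,2])/K[1,1],1.])
    o=-R.T@t; w=R.T@r
    return o+w*d if d is not None else o+w*((z-o[2])/w[2])
def proj(c,X):
    p=c["R"]@np.asarray(X,float)+c["t"];p=c["intrinsics"]@p;return p[:2]/p[2]
E
python3 - <<'E'
from cell import optics
from h import *
a=cv2.imread("pics/scene0.png")[190:300,325:475]; cv2.imwrite("pics/sc1.png",cv2.resize(a,None,fx=5,fy=5,interpolation=cv2.INTER_NEAREST))
a=cv2.imread("pics/side0.png")[170:270,210:350]; cv2.imwrite("pics/si1.png",cv2.resize(a,None,fx=5.5,fy=5.5,interpolation=cv2.INTER_NEAREST))
for n in["scene","side"]:
    c=optics.get_calibration(n);f=np.load(n+"0.npz");p=f["p"].astype(int);d=f["d"]
    m=(p[:,:,0]>150)&(p[:,:,1]>110)&(p[:,:,2]<60)
    m=m.astype(np.uint8)
    if n=="scene": m[:,:325]=0;m[:,475:]=0
    else: m[:,:210]=0;m[:,350:]=0
    vs,us=np.nonzero(m);P=np.array([world(c,u,v,z=0) for u,v in zip(us,vs)])
    P2=P[:,:2].astype(np.float32)
    r=cv2.minAreaRect(P2);print(n,len(us),r,cv2.boxPoints(r))
    D=np.array([world(c,u,v,d=d[v,u]) for u,v in zip(us,vs)]);print(np.median(D,0))
    m=((p[:,:,0]>120)&(p[:,:,1]<90)&(p[:,:,2]<90))
    if n=="scene": m[:,:325]=0;m[:,430:]=0;m[:215]=0;m[260:]=0
    else: m[:195]=0;m[230:]=0;m[:,:265]=0;m[:,320:]=0
    vs,us=np.nonzero(m);D=np.array([world(c,u,v,d=d[v,u]) for u,v in zip(us,vs)])
    D=D[(D[:,2]>45)&(D[:,2]<80)];print(len(D),D[np.argsort(D[:,0])][::max(1,len(D)//12)].round())
E
```

```text
Traceback (most recent call last):
IndexError: too many indices for array: array is 1-dimensional, but 2 were indexed
```

View pics/sc1.png

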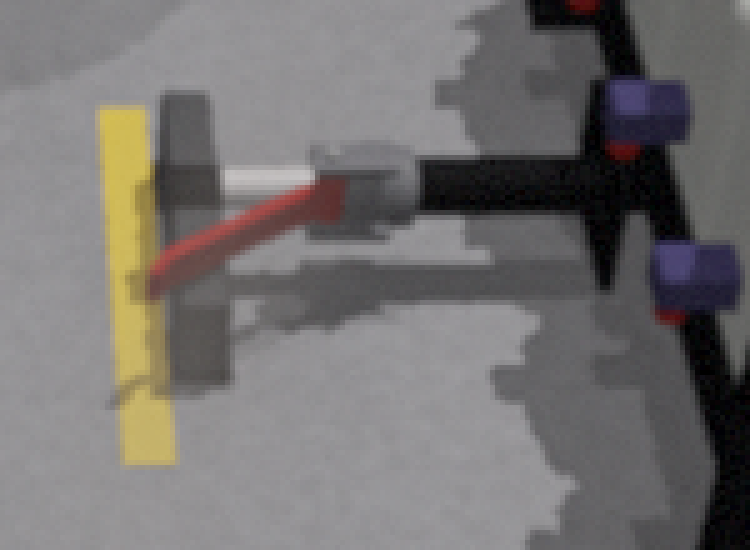

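View pics/si1.png

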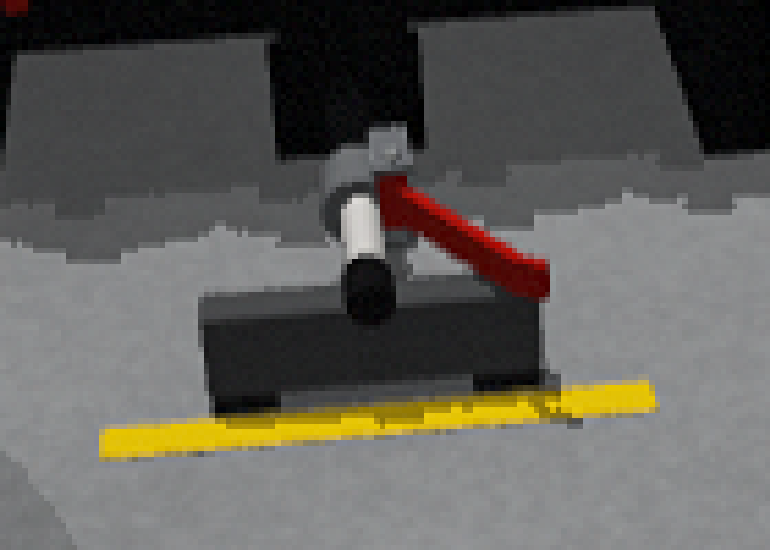

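Run:
```python
from cell import optics
from h import *
def S(n,f):
    return (lambda x,y:(325+x/5-.5,190+y/5-.5)) if n=="scene" else (lambda x,y:(210+x/5.5-.5,170+y/5.5-.5))
cs={n:optics.get_calibration(n) for n in["scene","side"]}
pts={"scene":{"tape":[(97,106,0),(148,106,0),(122,465,0),(177,464,0)],
 "barTop":[(163,91,48),(208,91,48),(172,332,48),(230,332,48)],"legtop":[(220,168,59),(310,168,59)],"levtip":[(148,268,69),(155,298,51)],"levmid":[(255,215,69)]},
 "side":{"tape":[(99,430,0),(101,459,0),(654,380,0),(657,410,0)],"barTopfront":[(204,323,48),(542,300,48)],"barTopback":[(199,297,48)],"legendc":[(369,291,50)],"levtip":[(549,262,69),(549,300,51)],"levtop0":[(405,180,69)]}}
for n in pts:
  f=S(n,0);d=np.load(n+"0.npz")["d"]
  for k,L in pts[n].items():
    for x,y,z in L:
      u,v=f(x,y); print(n,k,(round(u,1),round(v,1)),world(cs[n],u,v,z=z).round(1), "depth:",world(cs[n],u,v,d=d[int(round(v)),int(round(u))]).round(1))
    if k=="tape": print("  mid",np.mean([world(cs[n],*f(x,y),z=0) for x,y,z in L],0).round(1))
```

```text
scene tape (343.9, 210.7) [359.4  40.7   0. ] depth: [357.6  41.   -1.5]
scene tape (354.1, 210.7) [361.4  64.6   0. ] depth: [360.8  64.7  -0.5]
scene tape (348.9, 282.5) [590.2  25.2  -0. ] depth: [586.7  25.8  -3.7]
scene tape (359.9, 282.3) [591.5  47.8   0. ] depth: [592.5  47.6   1.1]
  mid [475.6  44.6   0. ]
scene barTop (357.1, 207.7) [409.1  63.5  48. ] depth: [349.8  73.2  -1. ]
scene barTop (366.1, 207.7) [410.8  83.4  48. ] depth: [3.53e+02 9.41e+01 2.00e-01]
scene barTop (358.9, 255.9) [562.8  47.3  48. ] depth: [523.   54.3   8.9]
scene barTop (370.5, 255.9) [564.8  70.8  48. ] depth: [549.   74.   32.5]
scene legtop (368.5, 223.1) [475.9  78.9  59. ] depth: [478.7  78.3  61.4]
scene legtop (386.5, 223.1) [479.2 117.   59. ] depth: [413.6 132.5   1.5]
scene levtip (354.1, 243.1) [546.4  38.7  69. ] depth: [469.5  51.2  -3. ]
scene levtip (355.5, 249.1) [545.4  42.5  51. ] depth: [550.   41.7  55.4]
scene levmid (375.5, 232.5) [518.1  86.8  69. ] depth: [516.1  87.2  67.2]
side tape (227.5, 247.7) [361.4  65.6   0. ] depth: [361.5  64.2   1. ]
side tape (227.9, 253.0) [361.4  44.2   0. ] depth: [361.5  41.8   1.7]
side tape (328.4, 238.6) [594.2  51.2   0. ] depth: [593.3  47.1   2.8]
side tape (329.0, 244.0) [590.6  28.8   0. ] depth: [590.2  26.9   1.3]
  mid [476.9  47.5   0. ]
side barTopfront (246.6, 228.2) [409.5  62.   48. ] depth: [409.6  66.2  45.4]
side barTopfront (308.0, 224.0) [546.9  48.6  48. ] depth: [545.2  37.7  54.8]
side barTopback (245.7, 223.5) [409.   82.8  48. ] depth: [408.9  79.4  50. ]
side legendc (276.6, 222.4) [478.1  68.4  50. ] depth: [476.7  52.   60. ]
side levtip (309.3, 217.1) [549.5  43.1  69. ] depth: [5.681e+02 1.560e+02 5.000e-01]
side levtip (309.3, 224.0) [548.9  43.1  51. ] depth: [548.4  39.7  53.1]
side levtop0 (283.1, 202.2) [501.7 124.   69. ] depth: [501.3 120.4  71. ]
```

Emit:
jog_arm(deltas="30 -26 0 -0.08 90; 75 -66 0 -0.18 90; 120 -106 0 -0.29 90; 165 -146 0 -0.4 90; 210 -186 0 -0.5 90; 255 -226 0 -0.6 90; 300 -266 5 -0.7 90; 345 -306 15 -0.8 90; 390 -346 25 -0.88 90; 425 -377 30 -0.94 90", squeeze=20)

```text
clock: 1.4
eef_pos: [459.2, 7.9, 188.9]
eef_rot: [-3.141, 0.0, 1.342]
wrist_force: [0.8, -0.5, 0.2]
finger_gap: 90.4
```

Run:
```python
from cell import manip
s=manip.read_state()
for k in("clock","joints","eef_pos","eef_rot","wrist_force","finger_gap"):print(k,s[k])
```

```text
clock 1.4
joints [-6.26473867e-02  1.27038096e-01  1.80499709e+00  6.60464919e-05
  1.21007643e+00  1.65924406e-01]
eef_pos [459.16869524   7.88441954 188.9248721 ]
eef_rot [-3.14107061e+00  2.47791354e-05  1.34220121e+00]
wrist_force [ 0.82093025 -0.50378751  0.20250469]
finger_gap 90.40435761025027
```

Emit:
jog_arm(deltas="12 3 3 -0.03 80; 24 6 6 -0.06 80; 36 9 9 -0.09 80; 48 12 12 -0.11 80; 60 15 15 -0.13 80; 72 17 20 -0.145 80; 84 19 25 -0.16 80; 94 21.5 29 -0.163 80; 94 21.5 29 -0.163 80; 94 21.5 29 -0.163 80")

```text
clock: 2.65
eef_pos: [501.3, 92.0, 160.5]
eef_rot: [-3.142, 0.0, 1.502]
wrist_force: [0.2, -0.2, -0.1]
finger_gap: 79.9
```

Run:
```python
from cell import manip,optics
from h import *
s=manip.read_state()
for k in("clock","eef_pos","eef_rot","wrist_force","finger_gap"):print(k,s[k])
for n in["wrist","scene"]:
    p,d=optics.camera(n); cv2.imwrite(f"pics/{n}1.png",p[:,:,::-1]); np.savez(n+"1.npz",p=p,d=d,pos=s["eef_pos"],rot=s["eef_rot"])
```

```text
clock 2.65
eef_pos [501.33466147  92.02407725 160.49423135]
eef_rot [-3.14156008e+00  5.42565226e-05  1.50165443e+00]
wrist_force [ 0.17595956 -0.19196448 -0.10450127]
finger_gap 79.9328392308367
```

View pics/wrist1.png

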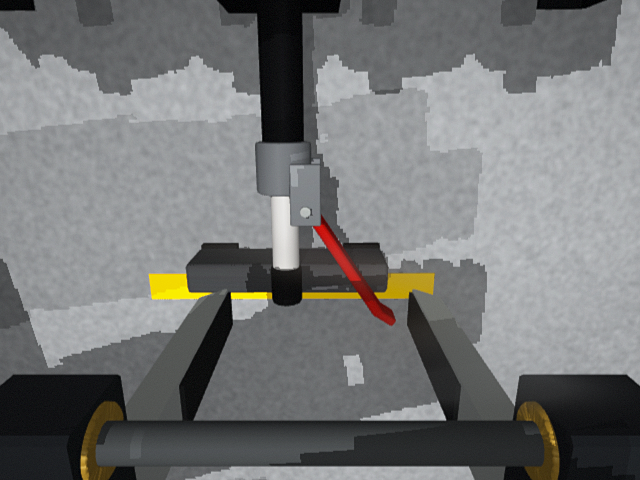

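Wrist view: tape (150–434, 274–299), leg at column ~285, lug front ~(305,226), lever from (318,218) to (393,320), foot bar (187–387, 250–290). I'll enlarge it for better measurements.

Run:
```python
import cv2
a=cv2.imread("pics/wrist1.png")[190:340,140:440]; cv2.imwrite("pics/w1c.png",cv2.resize(a,None,fx=2.6,fy=2.6,interpolation=cv2.INTER_NEAREST))
```

```text
(no output)
```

View pics/w1c.png

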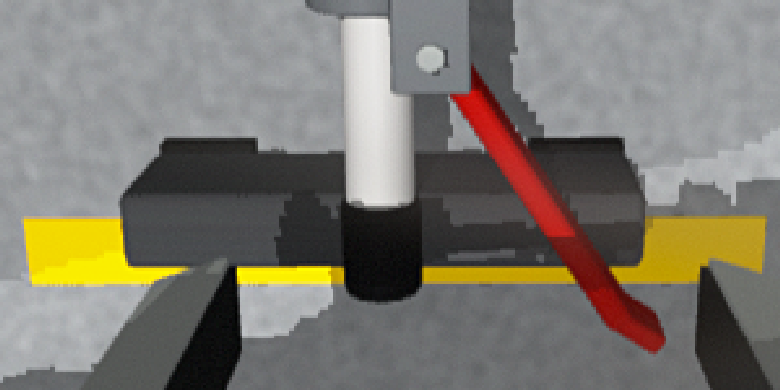

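```bash
cat >> h.py <<'E'
from scipy.spatial.transform import Rotation as Ro
def wcal(c,pos,rot):
    H=c["hand_eye"];Rt=Ro.from_euler("xyz",rot).as_matrix()
    Rw=Rt@H[:3,:3];tw=Rt@H[:3,3]+pos
    return dict(intrinsics=c["intrinsics"],R=Rw.T,t=-Rw.T@tw)
E
python3 - <<'E'
from cell import optics
from h import *
f=np.load("wrist1.npz");c=wcal(optics.get_calibration("wrist"),f["pos"],f["rot"])
L={"tape":[(24,217,0),(31,284,0),(766,217,0),(764,273,0)],"bar":[(121,195,48),(644,196,48),(126,266,48),(641,266,48)],
"leg":[(343,100,50),(413,100,50),(345,190,50),(414,190,50)],"pin":[(432,59,83)],"lugfront":[(391,93,83),(470,93,83)],
"levouter":[(478,68,69),(577,232,69),(627,297,69),(663,337,69)],"levinner":[(455,96,69),(547,232,69)]}
R={}
for k,l in L.items():
    R[k]=np.array([world(c,140+(x)/2.6-.5,190+y/2.6-.5,z=z) for x,y,z in l])
tm=R["tape"].mean(0)[:2]; tm[0]=R["tape"][[0,2],0].mean()
dv=R["bar"][1]-R["bar"][0];print("bar yaw",np.arctan2(dv[1],dv[0]))
dv=R["leg"][2:].mean(0)-R["leg"][:2].mean(0);print("leg dir",np.arctan2(dv[0],-dv[1]))
print("tapemid",tm)
yaw=-0.067;ex=np.array([np.cos(yaw),np.sin(yaw)]);ey=np.array([-ex[1],ex[0]]);o=np.array([476.3,46])
for k,r in R.items():print(k,[tuple(np.round([(q[:2]-o)@ex,(q[:2]-o)@ey],1)) for q in r])
E
```

```text
bar yaw -0.07194425648007713
leg dir -0.07680555756808238
tapemid [477.03096443  44.96154759]
tape [(np.float64(-115.0), np.float64(9.7)), (np.float64(-115.5), np.float64(-12.9)), (np.float64(115.2), np.float64(9.0)), (np.float64(116.0), np.float64(-9.8))]
bar [(np.float64(-68.5), np.float64(33.8)), (np.float64(69.1), np.float64(33.1)), (np.float64(-69.0), np.float64(13.6)), (np.float64(69.1), np.float64(13.2))]
leg [(np.float64(-9.0), np.float64(59.9)), (np.float64(8.8), np.float64(59.9)), (np.float64(-9.3), np.float64(35.7)), (np.float64(8.7), np.float64(35.6))]
pin [(np.float64(14.9), np.float64(77.9))]
lugfront [(np.float64(5.6), np.float64(70.1)), (np.float64(23.3), np.float64(70.1))]
levouter [(np.float64(25.2), np.float64(72.6)), (np.float64(49.5), np.float64(31.2)), (np.float64(62.5), np.float64(13.8)), (np.float64(72.0), np.float64(2.7))]
levinner [(np.float64(19.8), np.float64(65.8)), (np.float64(42.2), np.float64(31.3))]
```

Emit:
jog_arm(deltas="2 2 8 -0.002 78; 3.5 3 20 -0.002 78; 3.5 3 34 -0.002 78; 3.5 3 48 -0.002 78; 3.5 3 62 -0.002 78; 3.5 3 76 -0.002 78; 3.5 3 90 -0.002 78; 3.5 3 102 -0.002 78; 3.5 3 112.5 -0.002 78; 3.5 3 112.5 -0.002 78")

```text
clock: 4.0
eef_pos: [504.3, 95.4, 47.2]
eef_rot: [-3.14, 0.0, 1.504]
wrist_force: [0.0, 0.5, 0.2]
finger_gap: 77.9
```

```bash
cat > look.py <<'E'
import sys
from cell import manip,optics
from h import *
s=manip.read_state()
yaw=-0.067;ex=np.array([np.cos(yaw),np.sin(yaw)]);ey=np.array([-ex[1],ex[0]]);o=np.array([476.3,46])
q=s["eef_pos"][:2]-o
print(s["clock"],"mark xy",(q@ex).round(2),(q@ey).round(2),"z",s["eef_pos"][2].round(2),s["eef_rot"].round(4),"F",(s["wrist_force"][:2]@ex).round(1),(s["wrist_force"][:2]@ey).round(1),s["wrist_force"][2].round(1),"gap",round(s["finger_gap"],2))
for a in sys.argv[2:]:
    p,d=optics.camera(a);np.savez(f"{a}{sys.argv[1]}.npz",p=p,d=d,pos=s["eef_pos"],rot=s["eef_rot"]);cv2.imwrite(f"pics/{a}{sys.argv[1]}.png",p[:,:,::-1])
    if a!="wrist":
        b={"scene":(190,300,325,475),"side":(170,270,210,350)}[a]
        cv2.imwrite(f"pics/{a}{sys.argv[1]}c.png",cv2.resize(p[b[0]:b[1],b[2]:b[3],::-1],None,fx=5,fy=5,interpolation=cv2.INTER_NEAREST))
E
python3 look.py 2 wrist side
```

```text
4.0 mark xy 24.6 51.16 z 47.23 [-3.1404e+00  2.0000e-04  1.5038e+00] F -0.0 0.5 0.2 gap 77.91
```

View pics/wrist2.png

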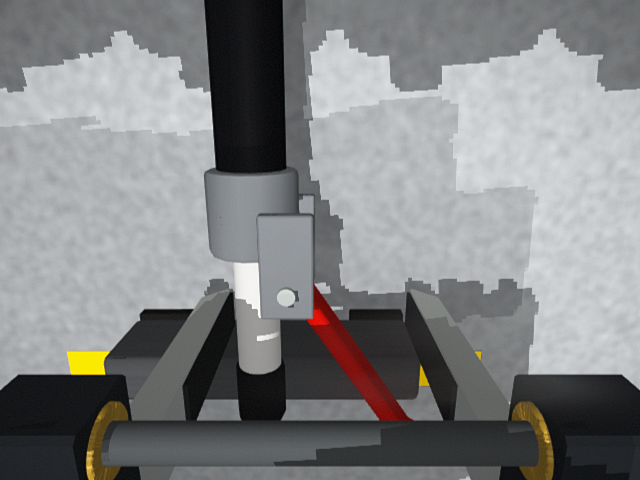

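View pics/side2c.png

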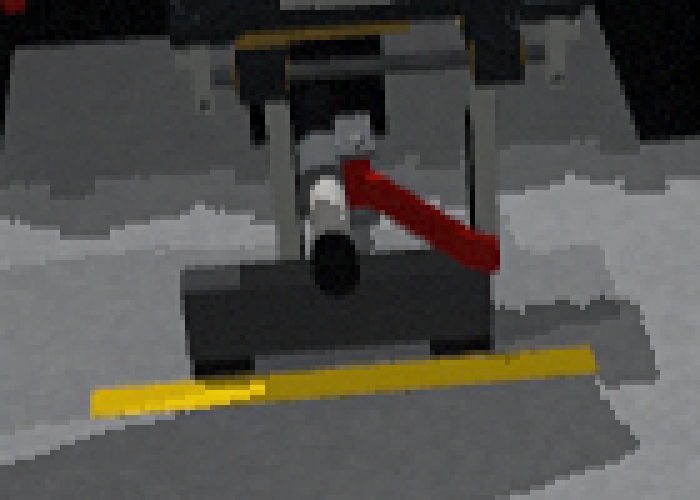

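Emit:
jog_arm(deltas="-4 0 0 0 78; -8 0 0 0 78; -12 0 0 0 78; -16 0 0 0 78; -20 0 0 0 78; -24 0 0 0 78; -28 0 0 0 78; -31 0 0 0 78; -31 0 0 0 78; -31 0 0 0 78")

```text
clock: 5.35
eef_pos: [502.6, 64.5, 48.0]
eef_rot: [3.141, 0.0, 1.504]
wrist_force: [2.2, 3.3, 3.0]
finger_gap: 78.3
```

```bash
python3 look.py 3 wrist side scene
```

```text
5.35 mark xy 25.02 20.25 z 47.96 [3.1413 0.     1.5038] F 2.0 3.5 3.0 gap 78.25
```

View pics/wrist3.png

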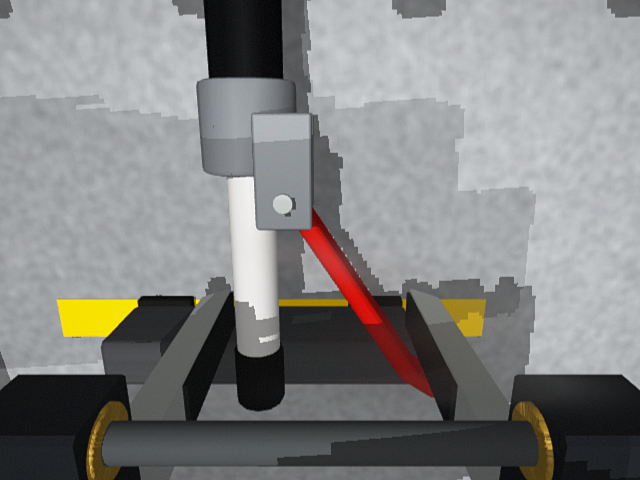

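View pics/side3c.png

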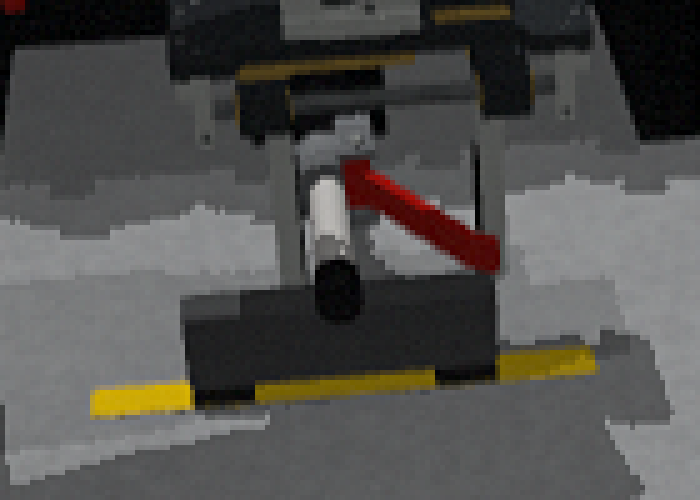

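View pics/scene3c.png

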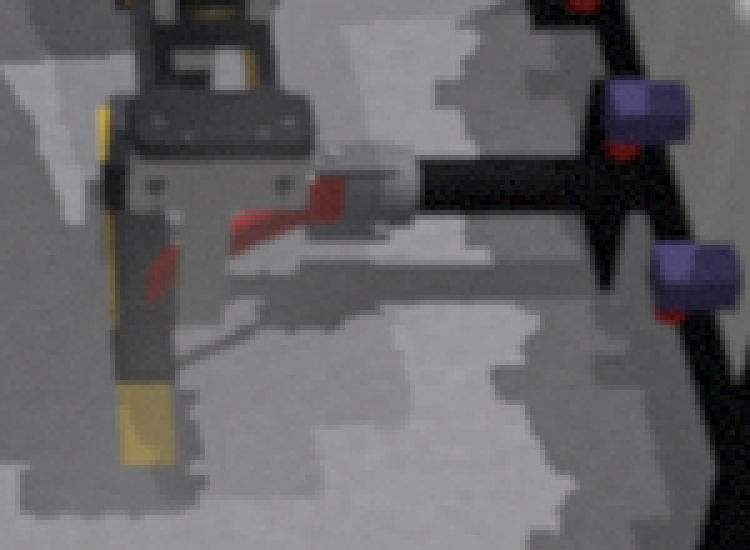

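```bash
cat > foot.py <<'E'
import sys
from cell import optics
from h import *
yaw=-0.067;ex=np.array([np.cos(yaw),np.sin(yaw)]);ey=np.array([-ex[1],ex[0]]);o=np.array([476.3,46])
def M(c,d,m):
    vs,us=np.nonzero(m);D=np.array([world(c,u,v,d=d[v,u]) for u,v in zip(us,vs) if d[v,u]>0])
    return np.c_[(D[:,:2]-o)@ex,(D[:,:2]-o)@ey,D[:,2]]
for i in sys.argv[1:]:
  for n in ["side"]:
    f=np.load(n+i+".npz");d=f["d"];c=optics.get_calibration(n);m=np.zeros((480,640),bool);m[200:262,225:340]=1
    P=M(c,d,m);a=P[(P[:,2]>20)&(P[:,2]<42)&(abs(P[:,0])<60)&(P[:,1]<40)]
    print(i,n,"front face y",np.median(a[:,1]).round(2),len(a))
    p=f["p"].astype(int);t=m&(p[:,:,0]>100)&(p[:,:,2]<50)&(p[:,:,1]>80)
    vs,us=np.nonzero(t);T=np.array([world(c,u,v,z=0) for u,v in zip(us,vs)]);T=np.c_[(T[:,:2]-o)@ex,(T[:,:2]-o)@ey]
    e=T[(abs(T[:,0])>75)&(abs(T[:,0])<113)];print("  tape ends y range",np.percentile(e[:,1],[1,99]).round(1),"left",np.percentile(e[e[:,0]<0][:,1],[1,99]).round(1),"right",np.percentile(e[e[:,0]>0][:,1],[1,99]).round(1))
E
python3 foot.py 0 2 3
python3 - <<'E'
from cell import optics
from h import *
yaw=-0.067;ex=np.array([np.cos(yaw),np.sin(yaw)]);ey=np.array([-ex[1],ex[0]]);o=np.array([476.3,46])
c=optics.get_calibration("side")
for x,y,z in[(184,325,48),(495,302,48),(91,390,0),(92,418,0),(594,346,0),(597,373,0)]:
    q=world(c,210+x/5-.5,170+y/5-.5,z=z)[:2]-o;print("side",z,(q@ex).round(1),(q@ey).round(1))
f=np.load("wrist3.npz");c=wcal(optics.get_calibration("wrist"),f["pos"],f["rot"])
for x,y,z in[(104,343,48),(102,383,48),(58,299,0),(63,338,0),(485,299,0),(483,337,0)]:
    q=world(c,x,y,z=z)[:2]-o;print("wrist",z,(q@ex).round(1),(q@ey).round(1))
E
```

```text
0 side front face y 12.12 425
  tape ends y range [-7.9 10.6] left [-7.7 10.3] right [-8.1 10.7]
2 side front face y 12.35 424
  tape ends y range [-8.6 12.1] left [-7.7 10.3] right [-9.2 12.3]
3 side front face y -11.19 431
  tape ends y range [-8.1 12.1] left [-7.7 10.3] right [-8.3 12.3]
side 48 -68.4 -14.5
side 48 68.6 -17.3
side 0 -115.5 12.6
side 0 -114.4 -10.0
side 0 116.9 12.6
side 0 115.0 -9.7
wrist 48 -67.0 10.3
wrist 48 -70.8 -9.7
wrist 0 -114.8 9.5
wrist 0 -116.2 -14.0
wrist 0 115.1 9.3
wrist 0 116.5 -13.6
```

Run:
```python
from cell import optics
from h import *
a=cv2.imread("pics/scene3.png")[225:290,335:375]; cv2.imwrite("pics/sc3z.png",cv2.resize(a,None,fx=9,fy=9,interpolation=cv2.INTER_CUBIC))
```

```text
(no output)
```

View pics/sc3z.png

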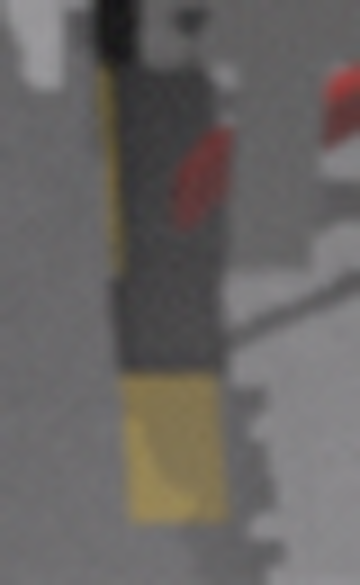

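Emit:
jog_arm(deltas="0 0 0 0 73; 0 -1 0 0 69; 0 -3 0 0 65; 0 -5 0 0 61; 0 -7 0 0 57; 0 -9 0 0 53; 0 -11 0 0 49; 0 -13 0 0 45; 0 -15 0 0 41; 0 -15 0 0 41", squeeze=30)

```text
clock: 6.75
eef_pos: [487.7, 65.6, 48.1]
eef_rot: [3.141, -0.0, 1.504]
wrist_force: [3.2, 4.9, 0.5]
finger_gap: 41.2
```

```bash
python3 look.py 4 wrist side; python3 foot.py 4
```

```text
6.75 mark xy 10.04 20.27 z 48.1 [ 3.1408e+00 -1.0000e-04  1.5038e+00] F 2.8 5.1 0.5 gap 41.2
4 side front face y -11.01 444
  tape ends y range [-8.3 10.8] left [-7.7 10.3] right [-8.6 11.2]
```

View pics/wrist4.png

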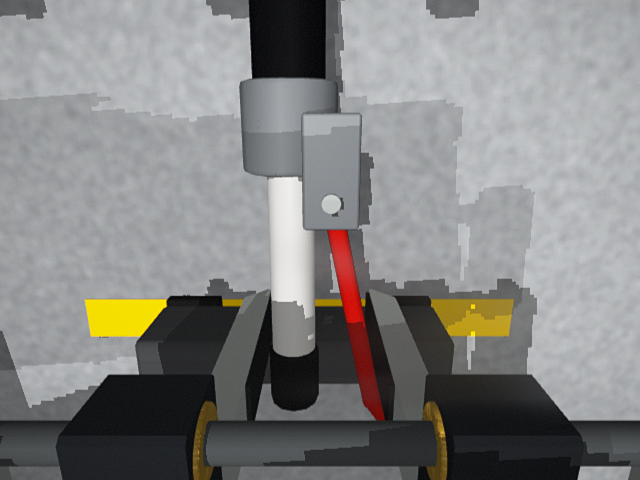

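View pics/side4c.png

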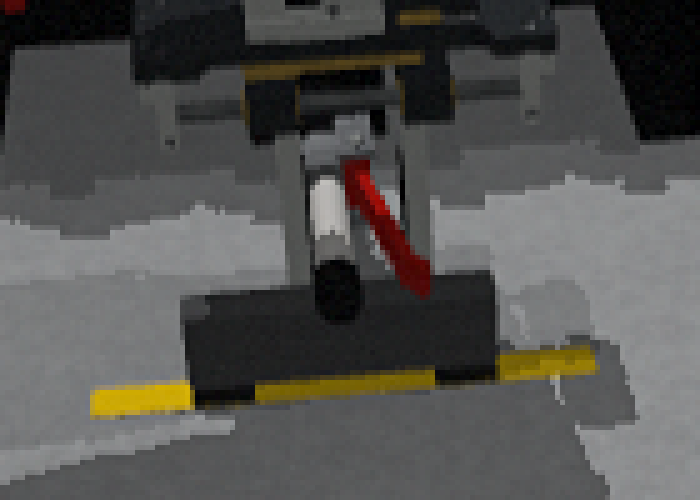

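Emit:
jog_arm(deltas="0 -1.5 0 0 38; 0 -3 0 0 35; 0 -4 0 0 32; 0 -5 0 0 30; 0 -5.5 0 0 28; 0 -5.5 0 0 26; 0 -5.5 0 0 22; 0 -5.5 0 0 18; 0 -5.5 0 0 18; 0 -5.5 0 0 18")

```text
clock: 8.1
eef_pos: [480.7, 66.1, 48.0]
eef_rot: [-3.138, -0.0, 1.504]
wrist_force: [-7.4, 5.2, 11.0]
finger_gap: 25.5
```

```bash
python3 look.py 5 wrist side; python3 foot.py 5
```

```text
8.1 mark xy 3.05 20.33 z 47.96 [-3.1383 -0.      1.5038] F -7.7 4.7 11.0 gap 25.51
5 side front face y -11.04 437
  tape ends y range [-8.3 10.8] left [-7.7 10.3] right [-8.4 11.1]
```

View pics/wrist5.png

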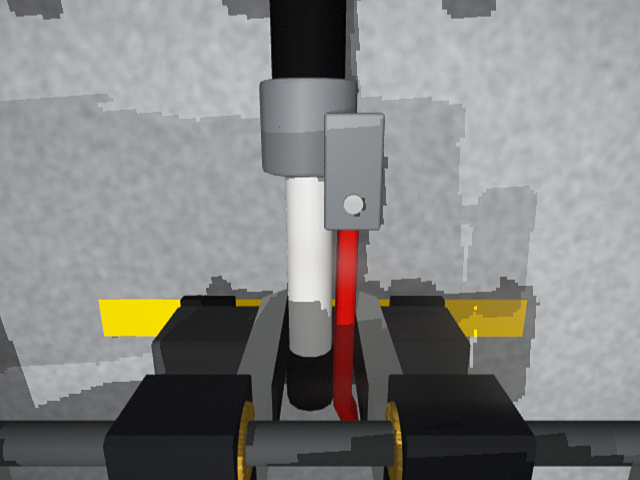

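View pics/side5c.png

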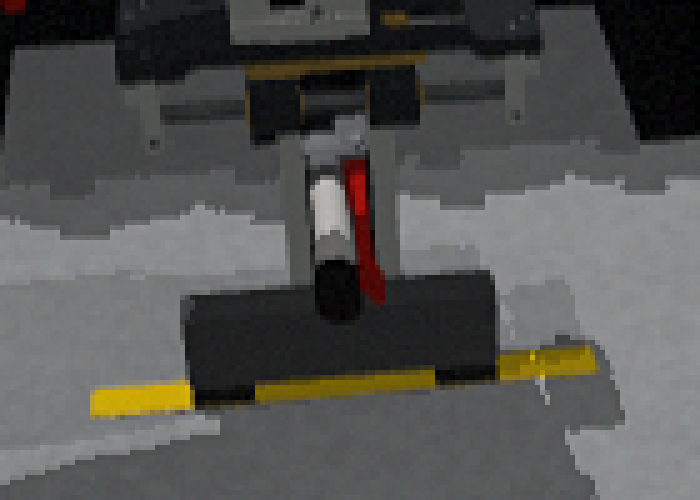

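Emit:
jog_arm(deltas="0 -0.4 0 0 18; 0 -0.8 0 0 18; 0 -1.2 0 0 18; 0 -1.2 0 0 18; 0 -1.2 0 0 18; 0 -1.2 0 0 18; 0 -1.2 0 0 18; 0 -1.2 0 0 18; 0 -1.2 0 0 18; 0 -1.2 0 0 18")

```text
clock: 9.45
eef_pos: [480.6, 66.1, 48.0]
eef_rot: [-3.141, -0.0, 1.504]
wrist_force: [0.1, 5.7, 4.2]
finger_gap: 25.5
```

```bash
python3 look.py 6 wrist side scene; python3 foot.py 6
python3 - <<'E'
import cv2
a=cv2.imread("pics/wrist6.png")[190:430,230:450]; cv2.imwrite("pics/w6c.png",cv2.resize(a,None,fx=2.5,fy=2.5,interpolation=cv2.INTER_NEAREST))
E
```

```text
9.45 mark xy 2.91 20.33 z 48.04 [-3.1410e+00 -2.0000e-04  1.5036e+00] F -0.3 5.7 4.2 gap 25.47
6 side front face y -11.02 429
  tape ends y range [-8.5 11.2] left [-7.7 10.3] right [-8.8 11.8]
```

View pics/w6c.png

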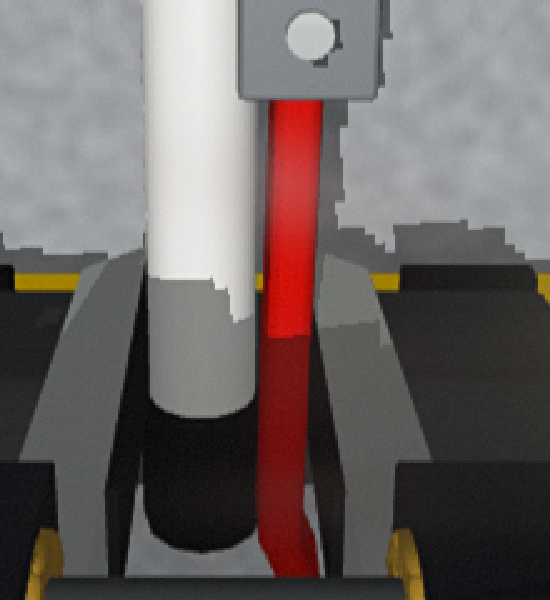

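View pics/scene6c.png

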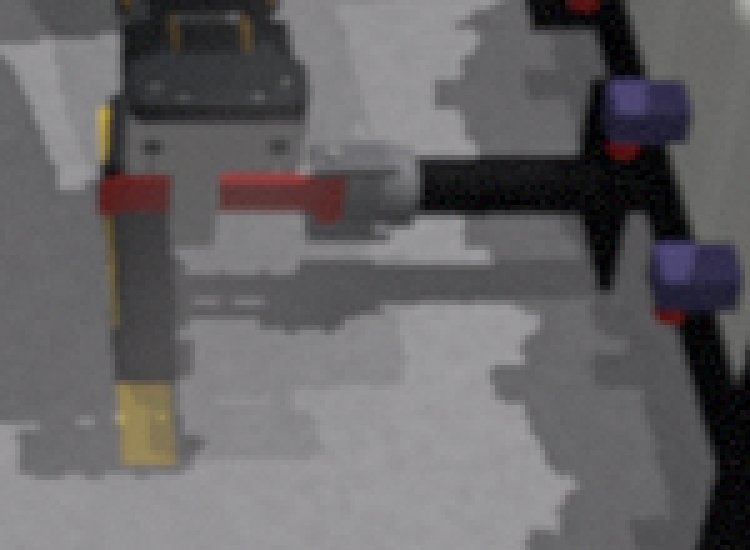

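```bash
python3 -c "
from cell import workorder
print(workorder.sign_off())"; python3 look.py 7 side; python3 foot.py 7
```

```text
the job is handed in; nothing more can be done
None
the job is handed in; nothing more can be doneTraceback (most recent call last):
  File "foot.py", line 10, in <module>
    f=np.load(n+i+".npz");d=f["d"];c=optics.get_calibration(n);m=np.zeros((480,640),bool);m[200:262,225:340]=1
    fid = stack.enter_context(open(os.fspath(file), "rb"))
                              ~~~~^^^^^^^^^^^^^^^^^^^^^^^
FileNotFoundError: [Errno 2] No such file or directory: 'side7.npz'
```

The job is handed in at about 9.6 s of the 35 s allowed. The leg is drawn out to its mark, the lever is shut, and the gripper is still squeezing both. I lowered the fingers astride the leg and the open lever, and pushed the foot bar outwards about 23 mm. Then I closed the jaws to swing the lever shut while the fingers kept pushing on the bar.

**Last checks before hand-in:**
- **Lever:** the pictures show it shut, parallel to the leg.
- **Grip:** the jaws stalled at 25.5 mm on a 30 N squeeze. That is 1.5 mm under the nominal 27 mm, which I put down to compliance. I inferred contact on both leg and lever from this and the pictures; I had no direct reading of either finger force.
- **Push:** sideways wrist force was near zero after I re-centred the jaws by 1.2 mm. The spring load along the leg read about 5.7 N.
- **Foot position:** the estimates disagree by about 4 mm, but all lie within the 6 mm allowed. Measured from the tape's middle, with plus towards the rack:

| Source | Offset (mm) |
|---|---|
| side camera depth | -1.3 |
| scene camera | about 0 |
| finger position | +1.2 |
| wrist camera | +2.5 |

One pixel-edge reading from the side camera gave about -6 mm. I set it aside because one pixel there is about 4 mm and the depth reading was steady.

I kept away from the bottle, cap, valve and cartridge on the way in, but did not measure their positions again afterwards. My attempt to take a check picture after hand-in failed, because nothing more could be read then.

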